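# Push a sample plate under the surface reader to its stop

## Task

Lay the loose white stone sample plate on the reader's deck in front of the tunnel, end first, and push it from behind in under the reader hood until it meets the hidden buffered stop, wherever that is set. Press it against the stop with about 8 N for a good second (the stop must never take more than 16 N), then let go and leave the plate there, still touching the stop. Do not lean on or ram the reader hood, and leave the two pucks and the stone where they stand.

Things in the scene. Friction and masses are not known exactly. Their poses are not given: they have to be found in the camera images.
- plate: Loose flat white stone sample plate, 110 (its x) x 46 (its y) x 16 (z) mm, 0.2 kg more or less; both ends alike. It starts flat on the workbench to the left of the reader. Origin: middle of its underside. Grip it across its 46 mm width.
- reader_base: Fixed surface reader: aluminium deck 312 mm long (its x from -150 to +162 mm), 100 mm wide (its y), its flat top 10 mm above the origin. Origin: on the bench, under the middle of the tunnel mouth. Its +x runs into the tunnel, away from the robot. The deck from x = -150 to -46 mm is free. A plate pushed from behind is straightened by the guides and slides with 1 to 3 N of friction.
- tunnel_mouth (a point): Middle of the tunnel mouth on the deck's top; axes as the reader base. From x = 0 to 118 mm two dark walls (19 mm high) leave a straight channel 49 mm wide, centred on y = 0; from x = -46 mm to 0 two dark lead-in guides, 14 mm high, narrow the way from about 72 mm to 49 mm.
- reader_hood: White hood fixed over the tunnel, roof from x = 2 to 112 mm, underside 20 mm above the deck (4 mm over the plate), top 32 mm above the deck; a grey optical head stands on it from x = 60 to 112 mm, top 84 mm above the deck. Origin and axes as the reader base. Delicate: no more than 10 N from anything.
- stop_unit: Dark block 32 x 64 x 26 mm behind the tunnel, origin under its middle, 138 mm past the mouth. Its buffered stop, a rubber pad hidden under the hood, is set with its face somewhere from 75 to 93 mm past the mouth (not told), so 17 to 35 mm of the plate stays outside. The pad yields 1 mm per 5 N and springs back. The plate's friction keeps it in touch after release.
- puck_grey: Bystander: grey cast puck, 43 mm across, 34 mm high, standing on the bench to the left of the reader. Origin: middle of its underside.
- puck_pale: Bystander: pale cast puck, 44 mm across, 25 mm high, standing on the bench to the right of the reader. Origin: middle of its underside.
- stone_brown: Bystander: brown pebble, 52 x 53 x 26 mm, lying on the bench beyond the plate. Origin: middle of its underside.

How it is judged:
By the outcome, as a careful person would: the job done as asked, in the order asked, and still so for the second after the job is handed in, with the robot touching nothing.
It also fails if it takes over 64 s, if anything falls off the work surface, if the arm or the gripper's body presses on something with over 40 N, if the wrist force passes 120 N, or if a joint passes its speed limit or range.

## Robot

A 7-joint arm with a two-finger parallel gripper is mounted at the origin on a cart in front of the work surface, level with it; the furniture and walls round the work are solid. World frame = base frame: x ahead of the robot, y to its left, z up, the work surface at z = 0. Lengths are in m, angles in rad, forces in N, time in s.
With the tool pointing down it reaches from about 0.425 to 0.875 m from the base axis. Payload 8.4 kg.
Tool frame: the origin (TCP) lies between the finger pads; the fingertips stand manip.tips_ahead ahead of it and the grasp point (between the pads) lies 3 mm ahead of it (manip.tips_ahead is the distance from the TCP to the fingertips, in m); z points along the fingers, y is the line along which they close (so a half turn about z gives the same grasp; the last joint's range is limited). The gripper opens to 87 mm and grips with 3 to 60 N. Pads are 19 mm wide; open, the fingers measure 117 mm over their backs; the gripper's body (75 mm by 190 mm) begins 51 mm behind the grasp point.
Start: joints at [-1.282, 0.333, 0.04, 1.465, -0.013, 1.343, -0.059], TCP at [0.246, 0.602, 0.245] pointing down, gripper open.
Joint ranges: [-2.58, 2.58], [-0.38, 2.09], [-1.3, 1.39], [0.25, 2.4], [-1.5, 4.64], [0.08, 2.09], [-2.65, 2.65]. Speed limits (rad/s): [2.22, 2.22, 2.79, 2.79, 3.14, 3.14, 3.14].

## Interface

Orientations are given as a rotation vector (axis times angle).
In Python, from cell import manip gives the robot as it stands.
- The arm moves only by the shell command python3 -m pendant 'ROWS' [FORCE]. ROWS is JSON, a list of rows, each an object of numbers: "rx", "ry", "rz": the turn, a rotation vector about the tool's x, y, z each as a share of 360 degrees, from -1 to 1; "x", "y", "z": the shift along the tool's x, y, z each as a share of 100 mm, from -1 to 1; "fingers": the closure, from 0 (fully open) to 1 (shut). A call has 1 to 5 rows; each row is the pose to reach, as a shift and turn from the pose commanded when the call began, along the tool's axes at that moment, turning the shorter way round; what a row does not reach only later rows make up. A row lasts 1/8 s, in which the tool goes at most 62.5 mm and 10.7 degrees, less where a joint would pass 70% of its speed; a pose out of reach is approached as far as the arm can. A call with a number of a shift or a turn outside -1 to 1 is refused whole. A call with a gripper value outside its range is refused whole. The fingers move at their own pace and stop on an object; FORCE is the grip in N (left out, the last holds). Time passes only in rows, so rows that repeat a pose let the fingers close. It gives the time, the measured TCP pose, the force, the opening and the grip force at its end, in the units of the state.
- manip.sense(): the state, without advancing time (a new reading comes with each control period).
- manip.grab_frame(name): name is "side" or "top"; returns a dict with "color" (420x560x3 uint8, blue, green, red), "fx", "fy", "cx", "cy" (pixels), "dist" ([k1, k2, p1, p2, k3] as OpenCV has them; the pictures are not rectified), "rvec" (rotation vector, rad) and "tvec" (3), from world to camera coordinates, as OpenCV has them. Camera axes: x right, y down, z forward; pixel columns grow to the right and rows downward; lengths in m; the calibration is good to about 2 mm. A picture is of the moment at which its call begins. There is no depth.
- manip.close_job(): hands the job in; it is judged then, once.
The state is a dict: "time": time; "qpos": joint angles; "dq": joint speeds; "joint_efforts": joint torques, N m; "tcp_pos": TCP position; "tcp_rot": TCP orientation; "ft_force": force on the tool from outside, world axes, zero at the start; "wrist_torque": the same for the moment, N m; "gripper_width": finger opening in m; "finger_force": force on a finger pad.
Only numpy, scipy, OpenCV 4.12 (cv2) and the standard library are available. Lean on these libraries where they do the work, as an engineer would, in place of code of your own. Each camera call takes 0.05 s, during which the arm holds its last target. There are 200 camera calls.

## Working session

There is one attempt and no reset: what is moved stays moved. The work goes in short steps, Python scripts to look and compute and a shell command to move; the robot and the scene stay as the last step left them, time stands still between calls to the robot, and variables do not carry over. Pictures are saved under pics/ and viewed, at most 10 in all, crops included, and the job is handed in when it is done.

```bash
ls; mkdir -p pics
python3 - <<'E'
from cell import manip
import cv2
for n in("side","top"):
    f=manip.grab_frame(n); cv2.imwrite(f"pics/{n}0.png",f["color"]); print({k:v for k,v in f.items() if k!="color"})
s=manip.sense(); print(s, manip.tips_ahead)
E
```

```text
pics
{'fx': 490.32702990564417, 'fy': 490.32702990564417, 'cx': 278.4605598171903, 'cy': 210.04225486467172, 'dist': array([-0.12817264,  0.        ,  0.        ,  0.        ,  0.        ]), 'rvec': array([ 0.32080917, -2.49288086,  1.61329528]), 'tvec': array([ 0.67272937, -0.01384338,  0.9913808 ])}
{'fx': 438.4614326468579, 'fy': 438.4614326468579, 'cx': 269.47178697143346, 'cy': 206.30147552150078, 'dist': array([0.03363628, 0.        , 0.        , 0.        , 0.        ]), 'rvec': array([ 2.0866232 , -2.14865629,  0.21602611]), 'tvec': array([0.2825979 , 0.61951499, 0.76347657])}
{'time': 0.1, 'qpos': array([-1.28218387,  0.33385321,  0.03988332,  1.46619665, -0.01337071,
        1.34329169, -0.05849762]), 'dq': array([-1.88132245e-03, -1.21092389e-03, -6.54997457e-05, -1.33479976e-03,
       -3.52255170e-04,  7.35930354e-04,  9.56968848e-04]), 'joint_efforts': array([ 5.04630734e-03, -6.57813478e+01,  1.34116620e+00, -4.04708540e+01,
       -5.94221475e-02,  4.10649937e-02,  1.03492664e-04]), 'tcp_pos': array([0.24569413, 0.60134782, 0.24373319]), 'tcp_rot': array([-6.05358881e-01, -3.08255715e+00,  2.31714683e-03]), 'ft_force': array([-0.1319381 , -0.47360151, -0.2007982 ]), 'wrist_torque': array([ 0.01255454,  0.02180374, -0.00922588]), 'finger_force': 0.0, 'gripper_width': 0.08728070421785127} 0.022
```

View pics/top0.png

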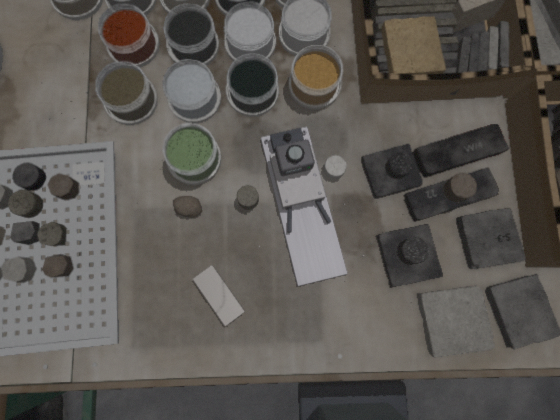

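View pics/side0.png

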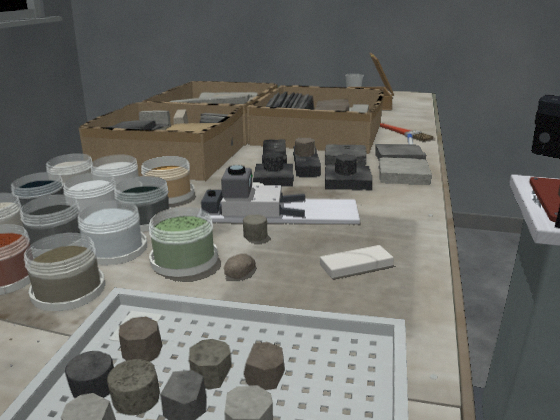

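The top view shows the plate centred near (218,295), with its long axis sloping. The free deck's front corners are near (297,283) and (345,273), the guides near (290,218) and (323,211), the grey puck at (247,197), the pale puck at (335,166) and the stone at (187,206).

```bash
cat > h.py <<'E'
import numpy as np, cv2
from cell import manip
def ray(f,uv):
    K=np.array([[f["fx"],0,f["cx"]],[0,f["fy"],f["cy"]],[0,0,1]])
    n=cv2.undistortPoints(np.float64(uv).reshape(-1,1,2),K,f["dist"])[:,0]
    R=cv2.Rodrigues(f["rvec"])[0]; d=np.c_[n,np.ones(len(n))]@R
    return -R.T@f["tvec"],d
def onz(f,uv,z):
    c,d=ray(f,uv); return c+d*((z-c[2])/d[:,2])[:,None]
def proj(f,P):
    K=np.array([[f["fx"],0,f["cx"]],[0,f["fy"],f["cy"]],[0,0,1]])
    return cv2.projectPoints(np.float64(P).reshape(-1,3),f["rvec"],f["tvec"],K,f["dist"])[0][:,0]
def blob(f,x0,y0,x1,y1,th):
    g=cv2.cvtColor(f["color"],cv2.COLOR_BGR2GRAY); m=np.zeros_like(g)
    m[y0:y1,x0:x1]=(g[y0:y1,x0:x1]>th)*255
    c=max(cv2.findContours(m,cv2.RETR_EXTERNAL,cv2.CHAIN_APPROX_NONE)[0],key=cv2.contourArea)
    return c[:,0].astype(float)
def rect(f,c,z):
    P=onz(f,c,z)[:,:2]; (ctr,sz,a)=cv2.minAreaRect((P*1000).astype(np.float32))
    b=cv2.boxPoints((ctr,sz,a)); e=[b[1]-b[0],b[2]-b[1]]; L=max(e,key=np.linalg.norm)
    return np.array(ctr)/1000,sorted(sz),np.degrees(np.arctan2(L[1],L[0]))
E
cat > m.py <<'E'
from h import *
f=manip.grab_frame("top")
g=cv2.cvtColor(f["color"],cv2.COLOR_BGR2GRAY)
print("gray plate,deck,bench",g[295,218],g[255,315],g[300,270])
print("cam",ray(f,[[1,1]])[0])
for th in (130,145,160):
    print(th,"plate",rect(f,blob(f,185,255,255,335,th),.016))
    c=blob(f,255,120,355,290,th); 
    print("deck",rect(f,c,.010))
cv2.imwrite("pics/z.png",cv2.resize(f["color"][120:340,180:360],None,fx=2.7,fy=2.7,interpolation=cv2.INTER_CUBIC))
E
python3 m.py
```

```text
gray plate,deck,bench 145 160 87
cam [0.46372882 0.26960586 0.87110569]
130 plate (array([0.46795206, 0.36710382]), [43.78676986694336, 107.42289733886719], np.float32(34.47405))
deck (array([0.64278247, 0.19794836]), [98.3106689453125, 309.9477233886719], np.float32(11.995958))
145 plate (array([0.44704953, 0.35298605]), [41.5589599609375, 55.31904983520508], np.float32(35.111263))
deck (array([0.56256238, 0.18072842]), [97.29415130615234, 144.2880859375], np.float32(11.765812))Traceback (most recent call last):
  File "m.py", line 7, in <module>
    print(th,"plate",rect(f,blob(f,185,255,255,335,th),.016))
                            ~~~~^^^^^^^^^^^^^^^^^^^^^^
  File "h.py", line 16, in blob
    c=max(cv2.findContours(m,cv2.RETR_EXTERNAL,cv2.CHAIN_APPROX_NONE)[0],key=cv2.contourArea)
ValueError: max() iterable argument is empty
```

```bash
cat > m.py <<'E'
from h import *
from scipy.spatial.transform import Rotation as R
f=manip.grab_frame("top")
for th in (112,120):
    print(th,"plate",rect(f,blob(f,185,255,255,335,th),.016))
    P=onz(f,blob(f,255,120,355,290,th),.010)[:,:2]; c,s,a=rect(f,blob(f,255,120,355,290,th),.010)
    print("deck",c,s,a)
# reader frame from the free part of the deck only (x<-60): front edge and both sides
u=np.r_[np.cos(np.radians(a)),np.sin(np.radians(a))]; v=np.r_[-u[1],u[0]]
a0,b0=(P-c)@u,(P-c)@v
S=[np.polyfit(a0[k],b0[k],1) for k in ((a0>-145)&(a0<-60)&(b0>30),(a0>-145)&(a0<-60)&(b0<-30))] if 0 else None
m=(a0>-.145)&(a0<-.06)
L=np.polyfit(a0[m&(b0>.03)],b0[m&(b0>.03)],1);Rr=np.polyfit(a0[m&(b0<-.03)],b0[m&(b0<-.03)],1)
fr=np.median(a0[(a0<-.14)&(abs(b0)<.03)])
yaw=a+np.degrees((L[0]+Rr[0])/2); u=np.r_[np.cos(np.radians(yaw)),np.sin(np.radians(yaw))]
mid=(L+Rr)/2; rot=np.c_[np.r_[np.cos(np.radians(a)),np.sin(np.radians(a))],v]
F=c+rot@np.r_[fr,np.polyval(mid,fr)]; O=F+u*.1495
print("slopes",L,Rr,"front",F,"origin",O,"yaw",yaw)
np.save("reader.npy",np.r_[O,yaw])
v=np.r_[-u[1],u[0]]
def W(x,y,z): return np.r_[O+u*x+v*y,z]
im=cv2.resize(f["color"][120:340,180:360],None,fx=2.7,fy=2.7,interpolation=cv2.INTER_CUBIC)
pts=[(-.15,.05,.01),(-.15,-.05,.01),(-.046,.036,.024),(-.046,-.036,.024),(0,.0245,.024),(0,-.0245,.024),(.162,.05,.01),(.162,-.05,.01),(.06,0,.094)]
for p in proj(f,[W(*q) for q in pts]): cv2.circle(im,tuple(int(t) for t in ((p-[180,120]+.5)*2.7)),3,(0,0,255),1)
cv2.imwrite("pics/z.png",im)
T=R.from_rotvec(manip.sense()["tcp_rot"]).as_matrix(); print(T)
E
python3 m.py
```

```text
112 plate (array([0.46786127, 0.36721252]), [44.886436462402344, 108.85531616210938], np.float32(34.540142))
deck [0.64410931 0.19049182] [111.23789978027344, 317.7794494628906] 7.08213
120 plate (array([0.46775256, 0.3672674 ]), [44.459869384765625, 108.74864196777344], np.float32(34.567776))
deck [0.64321655 0.19762109] [98.50421905517578, 311.38848876953125] 11.868386
slopes [0.00036213 0.04857366] [ 0.00070242 -0.04827176] front [0.49173913 0.16585714] origin [0.63802682 0.19668182] yaw 11.898883242918222
[[-9.25736066e-01  3.78170101e-01 -3.32003142e-04]
 [ 3.78170242e-01  9.25735570e-01 -9.59900233e-04]
 [-5.56584499e-05 -1.01416797e-03 -9.99999484e-01]]
```

View pics/z.png

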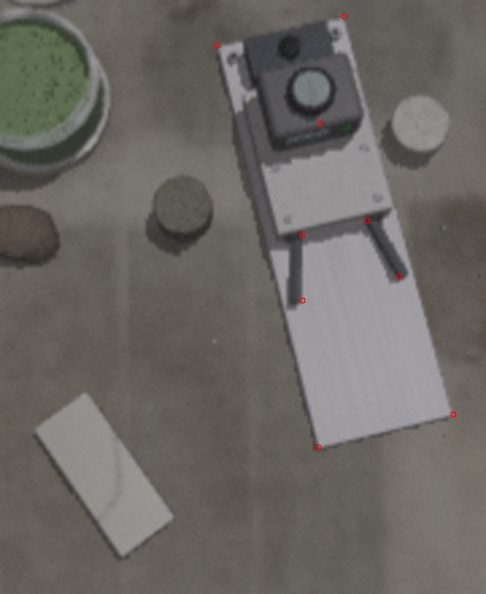

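The overlay matches the deck corners, guides and mouth, and the sizes agree (108.8 x 44.7 mm against 110 x 46 for the plate).

```bash
cat > go.py <<'E'
import sys; from h import *
from scipy.spatial.transform import Rotation as R
# go.py w x y z heading | go.py r x y z heading (reader frame, z world); tip z given
k,x,y,z,hd=sys.argv[1],*map(float,sys.argv[2:6]); s=manip.sense()
if k=="r":
    ox,oy,yw=np.load("reader.npy"); a=np.radians(yw); x,y=ox+x*np.cos(a)-y*np.sin(a),oy+x*np.sin(a)+y*np.cos(a); hd+=yw
T=R.from_rotvec(s["tcp_rot"])
a=np.radians(hd); X=np.r_[np.cos(a),np.sin(a),0]; Z=np.r_[0,0,-1.]; G=R.from_matrix(np.c_[X,np.cross(Z,X),Z])
d=T.inv().apply(np.r_[x,y,z+manip.tips_ahead]-s["tcp_pos"])
print("shift(share)",(d*10).round(4),"turn",((T.inv()*G).as_rotvec()/2/np.pi).round(4),"F",s["ft_force"].round(2),"w",s["gripper_width"],"t",s["time"])
E
python3 go.py w .4677 .3673 .10 214.56
```

```text
shift(share) [-2.9405 -1.3271  1.2216] turn [-2.000e-04 -1.000e-04 -1.577e-01] F [-0.14  0.17 -0.14] w 0.08742539736030595 t 0.2
```

```bash
python3 -m pendant '[{"x":-0.5,"y":-0.2,"z":0.2,"rz":-0.03},{"x":-0.98,"y":-0.44,"z":0.4,"rz":-0.06},{"x":-0.98,"y":-0.44,"z":0.4,"rz":-0.085}]'; python3 go.py w .4677 .3673 .10 214.56
```

```text
shift(share) [-2.9405 -1.3271  1.2216] turn [-2.000e-04 -1.000e-04 -1.577e-01] F [-0.14  0.17 -0.14] w 0.08742539736030595 t 0.2invalid input at $[0]: expected keys rx, ry, rz, x, y, z, fingers
```

```bash
python3 -m pendant '[{"rx":0,"ry":0,"rz":-0.03,"x":-0.5,"y":-0.2,"z":0.2,"fingers":0},{"rx":0,"ry":0,"rz":-0.06,"x":-0.98,"y":-0.44,"z":0.4,"fingers":0},{"rx":0,"ry":0,"rz":-0.085,"x":-0.98,"y":-0.44,"z":0.4,"fingers":0}]'; python3 go.py w .4677 .3673 .10 214.56
```

```text
time: 0.57
tcp_pos: [0.324, 0.5191, 0.2028]
tcp_rot: [-0.227, 3.133, -0.007]
ft_force: [-0.0, 1.2, 0.0]
gripper_width: 0.087
finger_force: 0.0
shift(share) [-1.2034 -1.7057  0.8148] turn [-0.0007 -0.0002 -0.073 ] F [-0.04  1.17  0.01] w 0.08703342538607857 t 0.575
```

```bash
python3 -m pendant '[{"rx":0,"ry":0,"rz":-0.025,"x":-0.3,"y":-0.4,"z":0.2,"fingers":0},{"rx":0,"ry":0,"rz":-0.05,"x":-0.7,"y":-0.9,"z":0.4,"fingers":0},{"rx":0,"ry":0,"rz":-0.073,"x":-0.7,"y":-1,"z":0.5,"fingers":0},{"rx":0,"ry":0,"rz":-0.073,"x":-0.7,"y":-1,"z":0.5,"fingers":0}]'; python3 go.py w .4677 .3673 .06 214.56
```

```text
time: 1.08
tcp_pos: [0.4042, 0.4335, 0.1537]
tcp_rot: [0.93, -2.999, 0.002]
ft_force: [-0.6, 0.4, -0.9]
gripper_width: 0.0872
finger_force: 0.0
shift(share) [-0.1504 -0.9049  0.717 ] turn [-0.0001 -0.0003 -0.0003] F [-0.64  0.36 -0.93] w 0.0872358267326575 t 1.075
```

```bash
python3 -m pendant '[{"rx":0,"ry":0,"rz":0,"x":-0.07,"y":-0.45,"z":0.3,"fingers":0},{"rx":0,"ry":0,"rz":0,"x":-0.15,"y":-0.9,"z":0.7,"fingers":0},{"rx":0,"ry":0,"rz":0,"x":-0.15,"y":-0.9,"z":0.7,"fingers":0},{"rx":0,"ry":0,"rz":0,"x":-0.15,"y":-0.9,"z":0.7,"fingers":0}]'; python3 go.py w .4677 .3673 .004 214.56
python3 - <<'E'
from h import *
f=manip.grab_frame("side"); cv2.imwrite("pics/s1.png",cv2.resize(f["color"][130:330,200:460],None,fx=2.5,fy=2.5))
E
```

```text
time: 1.58
tcp_pos: [0.4664, 0.3716, 0.0851]
tcp_rot: [-0.935, 2.999, 0.002]
ft_force: [-0.3, -0.4, 0.2]
gripper_width: 0.0867
finger_force: 0.0
shift(share) [ 0.0143 -0.0435  0.5913] turn [0.0002 0.0001 0.0002] F [-0.25 -0.4   0.17] w 0.08672342326424931 t 1.575
```

View pics/s1.png

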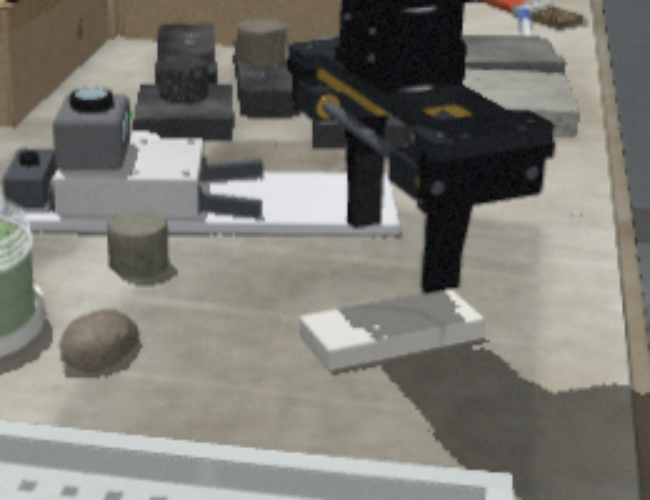

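The plate lies at about (390,330) in the crop, and the fingertips at (440,290) and (365,220) are still 60 mm up. I'll check where the tips should project before going down.

```bash
python3 - <<'E'
from h import *
from scipy.spatial.transform import Rotation as R
f=manip.grab_frame("side");s=manip.sense();T=R.from_rotvec(s["tcp_rot"])
P=[s["tcp_pos"]+T.apply([0,q,.022]) for q in(.0505,-.0505)]+[[.4677,.3673,.016]]
print(((proj(f,P)-[200,130])*2.5).round())
E
python3 go.py w .4677 .3673 .004 214.56
```

```text
[[439. 287.]
 [361. 219.]
 [393. 315.]]
shift(share) [ 0.0183 -0.0486  0.5976] turn [0.0002 0.0003 0.0005] F [-0.25  0.14 -0.08] w 0.0873830482473544 t 1.675
```

Tips and plate project where they appear, so I'm going down.

```bash
python3 -m pendant '[{"rx":0,"ry":0,"rz":0,"x":0.02,"y":-0.05,"z":0.2,"fingers":0},{"rx":0,"ry":0,"rz":0,"x":0.02,"y":-0.05,"z":0.4,"fingers":0},{"rx":0,"ry":0,"rz":0,"x":0.02,"y":-0.05,"z":0.57,"fingers":0},{"rx":0,"ry":0,"rz":0,"x":0.02,"y":-0.05,"z":0.57,"fingers":0},{"rx":0,"ry":0,"rz":0,"x":0.02,"y":-0.05,"z":0.57,"fingers":0}]' 15; python3 go.py w .4677 .3673 .004 214.56
```

```text
time: 2.3
tcp_pos: [0.4686, 0.3651, 0.0283]
tcp_rot: [-0.936, 2.998, 0.001]
ft_force: [0.4, 0.2, -0.4]
gripper_width: 0.0872
finger_force: 0.0
shift(share) [-0.0051  0.023   0.0231] turn [0.     0.0001 0.0003] F [ 0.41  0.2  -0.42] w 0.08718903623731997 t 2.3
```

```bash
for i in 1; do python3 -m pendant '[{"rx":0,"ry":0,"rz":0,"x":0,"y":0.02,"z":0.02,"fingers":0.5},{"rx":0,"ry":0,"rz":0,"x":0,"y":0.02,"z":0.02,"fingers":1},{"rx":0,"ry":0,"rz":0,"x":0,"y":0.02,"z":0.02,"fingers":1},{"rx":0,"ry":0,"rz":0,"x":0,"y":0.02,"z":0.02,"fingers":1},{"rx":0,"ry":0,"rz":0,"x":0,"y":0.02,"z":0.02,"fingers":1}]' 20; done; python3 go.py w .4677 .3673 .004 214.56
```

```text
time: 2.92
tcp_pos: [0.4673, 0.3661, 0.0256]
tcp_rot: [-0.936, 2.999, 0.0]
ft_force: [-0.0, -0.0, 0.4]
gripper_width: 0.0459
finger_force: 20.0
shift(share) [-0.0101  0.0082 -0.0039] turn [-0.      0.      0.0003] F [-0.   -0.01  0.42] w 0.04592288126312808 t 2.925
```

```bash
python3 -m pendant '[{"rx":0,"ry":0,"rz":0,"x":0,"y":0,"z":-0.2,"fingers":1},{"rx":0,"ry":0,"rz":0,"x":0,"y":0,"z":-0.5,"fingers":1},{"rx":0,"ry":0,"rz":0,"x":0,"y":0,"z":-0.6,"fingers":1},{"rx":0,"ry":0,"rz":0,"x":0,"y":0,"z":-0.6,"fingers":1}]'; python3 go.py r -.092 0 .064 180
```

```text
time: 3.42
tcp_pos: [0.4674, 0.3662, 0.0856]
tcp_rot: [-0.936, 2.998, 0.0]
ft_force: [0.3, -0.2, -1.0]
gripper_width: 0.0458
finger_force: 20.0
shift(share) [ 0.4089 -2.0086 -0.0041] turn [0.     0.0001 0.0632] F [ 0.3  -0.21 -1.03] w 0.04576788072669125 t 3.425
```

```bash
python3 -m pendant '[{"rx":0,"ry":0,"rz":0.015,"x":0.1,"y":-0.3,"z":0,"fingers":1},{"rx":0,"ry":0,"rz":0.03,"x":0.15,"y":-0.6,"z":0,"fingers":1},{"rx":0,"ry":0,"rz":0.045,"x":0.2,"y":-0.9,"z":0,"fingers":1},{"rx":0,"ry":0,"rz":0.063,"x":0.2,"y":-1,"z":0,"fingers":1},{"rx":0,"ry":0,"rz":0.063,"x":0.2,"y":-1,"z":0,"fingers":1}]'; python3 go.py r -.092 0 .064 180
```

```text
time: 4.05
tcp_pos: [0.5089, 0.2701, 0.0854]
tcp_rot: [-0.321, 3.125, -0.001]
ft_force: [0.9, 0.4, -1.8]
gripper_width: 0.0459
finger_force: 20.0
shift(share) [-0.1955 -0.9842 -0.0052] turn [-0.0001  0.     -0.0005] F [ 0.88  0.43 -1.81] w 0.04593450182344885 t 4.05
```

```bash
python3 -m pendant '[{"rx":0,"ry":0,"rz":0,"x":-0.1,"y":-0.4,"z":0,"fingers":1},{"rx":0,"ry":0,"rz":0,"x":-0.2,"y":-0.8,"z":0,"fingers":1},{"rx":0,"ry":0,"rz":0,"x":-0.2,"y":-0.98,"z":0,"fingers":1},{"rx":0,"ry":0,"rz":0,"x":-0.2,"y":-0.98,"z":0,"fingers":1},{"rx":0,"ry":0,"rz":0,"x":-0.2,"y":-0.98,"z":0,"fingers":1}]'; python3 go.py r -.092 0 .018 180
python3 - <<'E'
from h import *
f=manip.grab_frame("side"); cv2.imwrite("pics/s2.png",cv2.resize(f["color"][130:330,200:460],None,fx=2.5,fy=2.5))
E
```

```text
time: 4.68
tcp_pos: [0.5469, 0.1825, 0.0855]
tcp_rot: [0.331, -3.124, -0.001]
ft_force: [-0.6, 0.0, -2.8]
gripper_width: 0.046
finger_force: 20.0
shift(share) [-0.0006 -0.0499  0.4546] turn [ 0.0002 -0.0001  0.0006] F [-0.55  0.01 -2.77] w 0.045996058490284035 t 4.675
```

View pics/s2.png

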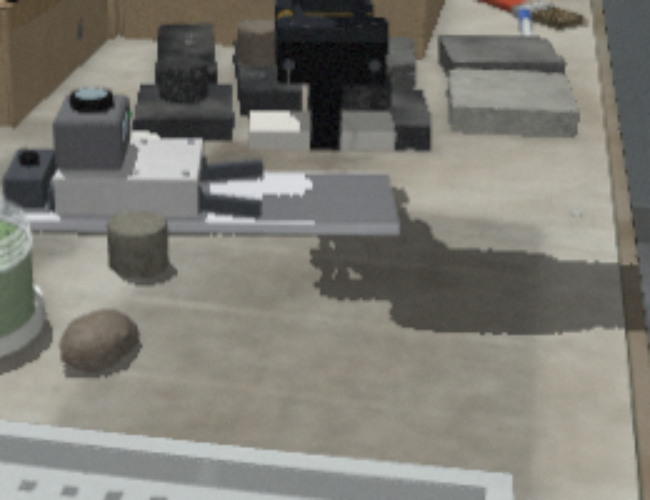

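The plate is held level at (250–395,128) above the deck; I'll lower it about 49 mm.

```bash
python3 -m pendant '[{"rx":0,"ry":0,"rz":0,"x":0,"y":-0.04,"z":0.15,"fingers":1},{"rx":0,"ry":0,"rz":0,"x":0,"y":-0.04,"z":0.32,"fingers":1},{"rx":0,"ry":0,"rz":0,"x":0,"y":-0.04,"z":0.42,"fingers":1},{"rx":0,"ry":0,"rz":0,"x":0,"y":-0.04,"z":0.46,"fingers":1},{"rx":0,"ry":0,"rz":0,"x":0,"y":-0.04,"z":0.46,"fingers":1}]'; python3 go.py r -.092 0 .0136 180
```

```text
time: 5.35
tcp_pos: [0.5484, 0.1768, 0.0393]
tcp_rot: [0.328, -3.124, 0.0]
ft_force: [1.2, -0.1, -1.9]
gripper_width: 0.0455
finger_force: 20.0
shift(share) [0.0017 0.0097 0.0368] turn [-0.     -0.0001  0.0002] F [ 1.18 -0.06 -1.9 ] w 0.04545761640169328 t 5.35
```

```bash
python3 -m pendant '[{"rx":0,"ry":0,"rz":0,"x":0,"y":0.01,"z":0.015,"fingers":1},{"rx":0,"ry":0,"rz":0,"x":0,"y":0.01,"z":0.03,"fingers":1},{"rx":0,"ry":0,"rz":0,"x":0,"y":0.01,"z":0.035,"fingers":1}]'; python3 go.py r -.092 0 .0136 180
```

```text
time: 5.72
tcp_pos: [0.5483, 0.1778, 0.0362]
tcp_rot: [-0.328, 3.124, 0.0]
ft_force: [-0.4, -1.0, -1.7]
gripper_width: 0.0458
finger_force: 20.0
shift(share) [ 0.0031 -0.0007  0.0058] turn [0.     0.     0.0002] F [-0.36 -1.03 -1.72] w 0.04584547013815647 t 5.725
```

```bash
python3 -m pendant '[{"rx":0,"ry":0,"rz":0,"x":0,"y":0,"z":0.006,"fingers":1},{"rx":0,"ry":0,"rz":0,"x":0,"y":0,"z":0.01,"fingers":1},{"rx":0,"ry":0,"rz":0,"x":0,"y":0,"z":0.01,"fingers":1}]'; python3 go.py r -.092 0 .0136 180
```

```text
time: 6.1
tcp_pos: [0.5485, 0.1779, 0.0355]
tcp_rot: [-0.328, 3.124, 0.0]
ft_force: [-1.6, -0.6, 4.7]
gripper_width: 0.0461
finger_force: 20.0
shift(share) [ 0.005  -0.0004 -0.0005] turn [0.     0.0001 0.0002] F [-1.57 -0.55  4.75] w 0.04610398182281865 t 6.1
```

```bash
python3 -m pendant '[{"rx":0,"ry":0,"rz":0,"x":0,"y":0,"z":0,"fingers":0.3},{"rx":0,"ry":0,"rz":0,"x":0,"y":0,"z":0,"fingers":0.2},{"rx":0,"ry":0,"rz":0,"x":0,"y":0,"z":0,"fingers":0.2},{"rx":0,"ry":0,"rz":0,"x":0,"y":0,"z":-0.15,"fingers":0.2},{"rx":0,"ry":0,"rz":0,"x":0,"y":0,"z":-0.5,"fingers":0.2}]'; python3 go.py r -.175 0 .06 180
```

```text
time: 6.72
tcp_pos: [0.5473, 0.1774, 0.0851]
tcp_rot: [0.328, -3.122, 0.002]
ft_force: [0.9, 0.6, -0.5]
gripper_width: 0.0696
finger_force: 0.0
shift(share) [0.8226 0.0027 0.0331] turn [-0.0001 -0.0004  0.0002] F [ 0.9   0.62 -0.53] w 0.06962441979756812 t 6.725
```

```bash
python3 -m pendant '[{"rx":0,"ry":0,"rz":0,"x":0.3,"y":0,"z":0,"fingers":0.6},{"rx":0,"ry":0,"rz":0,"x":0.7,"y":0,"z":0,"fingers":1},{"rx":0,"ry":0,"rz":0,"x":0.92,"y":0,"z":0,"fingers":1},{"rx":0,"ry":0,"rz":0,"x":0.92,"y":0,"z":0,"fingers":1},{"rx":0,"ry":0,"rz":0,"x":0.92,"y":0,"z":0,"fingers":1}]'; python3 go.py r -.185 0 .014 180
python3 - <<'E'
from h import *
f=manip.grab_frame("top"); cv2.imwrite("pics/t2.png",cv2.resize(f["color"][120:340,180:400],None,fx=2.7,fy=2.7))
f=manip.grab_frame("side"); cv2.imwrite("pics/s3.png",cv2.resize(f["color"][130:330,200:460],None,fx=2.5,fy=2.5))
E
```

```text
time: 7.35
tcp_pos: [0.4594, 0.1591, 0.086]
tcp_rot: [-0.328, 3.123, 0.001]
ft_force: [-0.2, 0.7, 1.1]
gripper_width: 0.0275
finger_force: 0.0
shift(share) [ 0.0255 -0.001   0.4995] turn [0.0001 0.0003 0.0002] F [-0.16  0.72  1.07] w 0.02745929990640629 t 7.35
```

View pics/t2.png

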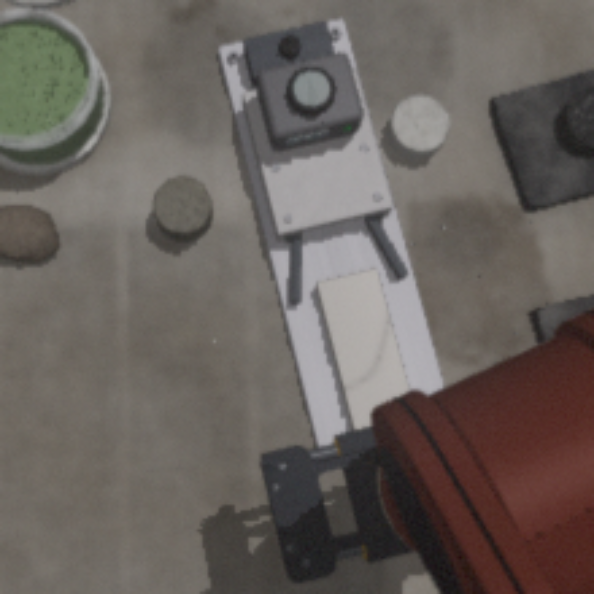

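View pics/s3.png

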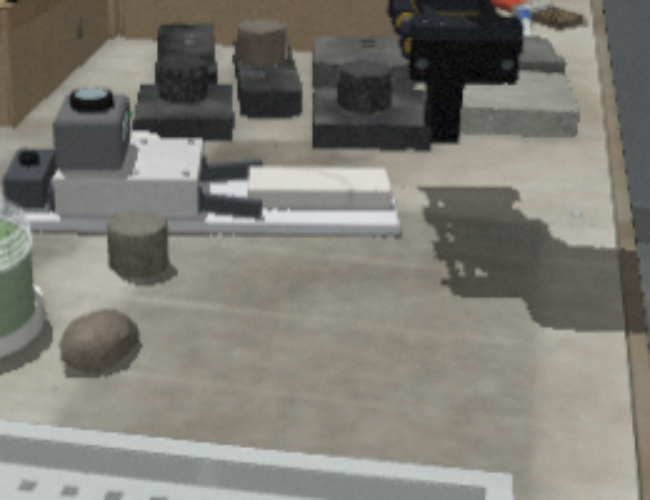

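The plate lies flat and centred on the deck. In the top crop it runs from (350,275) to (380,420), between the guides' outer ends. The fingers are clear behind it, so I'll lower them.

```bash
python3 -m pendant '[{"rx":0,"ry":0,"rz":0,"x":0.02,"y":0,"z":0.15,"fingers":1},{"rx":0,"ry":0,"rz":0,"x":0.02,"y":0,"z":0.35,"fingers":1},{"rx":0,"ry":0,"rz":0,"x":0.02,"y":0,"z":0.49,"fingers":1},{"rx":0,"ry":0,"rz":0,"x":0.02,"y":0,"z":0.49,"fingers":1}]'; python3 go.py r -.160 0 .0145 180
```

```text
time: 7.95
tcp_pos: [0.4554, 0.1578, 0.0346]
tcp_rot: [0.327, -3.122, 0.002]
ft_force: [0.7, 0.0, 1.0]
gripper_width: 0.0009
finger_force: 0.0
shift(share) [-0.2674  0.0038 -0.0201] turn [-0.0002 -0.0004  0.0002] F [0.74 0.   1.04] w 0.0008690043941994804 t 7.95
```

```bash
python3 -m pendant '[{"rx":0,"ry":0,"rz":0,"x":-0.12,"y":0.003,"z":-0.01,"fingers":1},{"rx":0,"ry":0,"rz":0,"x":-0.24,"y":0.003,"z":-0.01,"fingers":1},{"rx":0,"ry":0,"rz":0,"x":-0.34,"y":0.003,"z":-0.01,"fingers":1},{"rx":0,"ry":0,"rz":0,"x":-0.44,"y":0.003,"z":-0.01,"fingers":1},{"rx":0,"ry":0,"rz":0,"x":-0.54,"y":0.003,"z":-0.01,"fingers":1}]'; python3 go.py r -.06 0 .0145 180
```

```text
time: 8.57
tcp_pos: [0.5097, 0.1699, 0.037]
tcp_rot: [0.328, -3.124, 0.0]
ft_force: [-0.8, 0.5, 0.5]
gripper_width: 0.0004
finger_force: 0.4
shift(share) [-0.7113 -0.0035  0.0053] turn [-0.     -0.      0.0002] F [-0.83  0.54  0.54] w 0.00037998064926481566 t 8.575
```

```bash
python3 -m pendant '[{"rx":0,"ry":0,"rz":0,"x":-0.1,"y":-0.002,"z":0,"fingers":1},{"rx":0,"ry":0,"rz":0,"x":-0.2,"y":-0.002,"z":0,"fingers":1},{"rx":0,"ry":0,"rz":0,"x":-0.3,"y":-0.002,"z":0,"fingers":1},{"rx":0,"ry":0,"rz":0,"x":-0.4,"y":-0.002,"z":0,"fingers":1},{"rx":0,"ry":0,"rz":0,"x":-0.48,"y":-0.002,"z":0,"fingers":1}]'; python3 go.py r -.06 0 .0145 180;python3 -m pendant '[{"rx":0,"ry":0,"rz":0,"x":-0.05,"y":0,"z":0,"fingers":1},{"rx":0,"ry":0,"rz":0,"x":-0.1,"y":0,"z":0,"fingers":1},{"rx":0,"ry":0,"rz":0,"x":-0.15,"y":0,"z":0,"fingers":1},{"rx":0,"ry":0,"rz":0,"x":-0.2,"y":0,"z":0,"fingers":1},{"rx":0,"ry":0,"rz":0,"x":-0.23,"y":0,"z":0,"fingers":1}]'; python3 go.py r -.06 0 .0145 180
```

```text
time: 9.2
tcp_pos: [0.5567, 0.1797, 0.037]
tcp_rot: [0.328, -3.124, 0.0]
ft_force: [-1.5, 0.4, 1.1]
gripper_width: 0.0005
finger_force: 0.4
shift(share) [-0.2311 -0.0015  0.0051] turn [-0.     -0.      0.0002] F [-1.5   0.41  1.07] w 0.0004502125845458999 t 9.2
time: 9.82
tcp_pos: [0.5788, 0.1844, 0.0371]
tcp_rot: [-0.328, 3.124, -0.0]
ft_force: [-0.5, -0.6, 1.5]
gripper_width: 0.0
finger_force: 0.4
shift(share) [-0.0046 -0.0019  0.0058] turn [-0.      0.      0.0002] F [-0.53 -0.65  1.53] w 2.789023433658988e-05 t 9.825
```

```bash
cat > fx.py <<'E'
from h import *
s=manip.sense(); o=np.load("reader.npy"); a=np.radians(o[2]); u=np.r_[np.cos(a),np.sin(a)]; v=np.r_[-u[1],u[0]]
p=s["tcp_pos"][:2]-o[:2]; F=s["ft_force"]
print("x %.4f y %.4f z %.4f axial %.2f lat %.2f up %.2f t %.2f"%(p@u,p@v,s["tcp_pos"][2],-F[:2]@u,F[:2]@v,F[2],s["time"]))
E
python3 -m pendant '[{"rx":0,"ry":0,"rz":0,"x":-0.03,"y":0,"z":0,"fingers":1},{"rx":0,"ry":0,"rz":0,"x":-0.06,"y":0,"z":0,"fingers":1},{"rx":0,"ry":0,"rz":0,"x":-0.09,"y":0,"z":0,"fingers":1},{"rx":0,"ry":0,"rz":0,"x":-0.11,"y":0,"z":0,"fingers":1},{"rx":0,"ry":0,"rz":0,"x":-0.11,"y":0,"z":0,"fingers":1}]' >/dev/null; python3 fx.py
python3 - <<'E'
from h import *
f=manip.grab_frame("side"); cv2.imwrite("pics/s4.png",cv2.resize(f["color"][130:290,200:400],None,fx=3.5,fy=3.5))
E
```

```text
x -0.0495 y 0.0002 z 0.0371 axial -0.10 lat 0.23 up 1.15 t 10.45
```

View pics/s4.png

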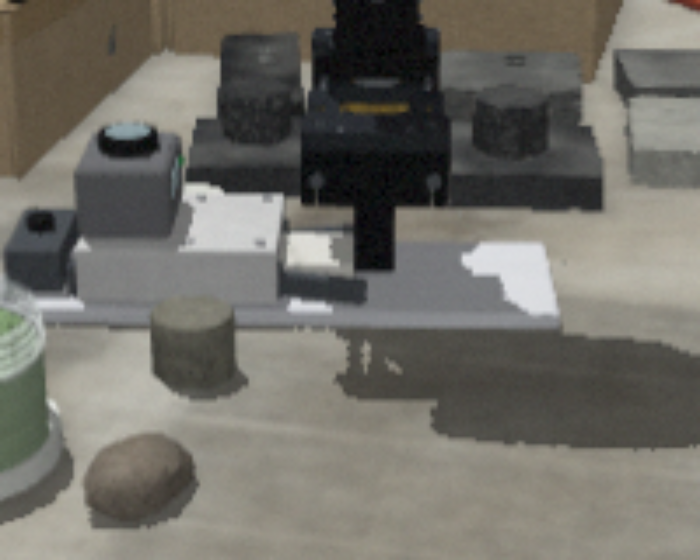

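The plate is in the tunnel mouth, its outer end at (340,250) against the fingers. From here I'll creep.

```bash
python3 -m pendant '[{"rx":0,"ry":0,"rz":0,"x":-0.007,"y":0,"z":0,"fingers":1},{"rx":0,"ry":0,"rz":0,"x":-0.014,"y":0,"z":0,"fingers":1},{"rx":0,"ry":0,"rz":0,"x":-0.02,"y":0,"z":0,"fingers":1},{"rx":0,"ry":0,"rz":0,"x":-0.02,"y":0,"z":0,"fingers":1}]' >/dev/null; python3 fx.py
python3 -m pendant '[{"rx":0,"ry":0,"rz":0,"x":-0.007,"y":0,"z":0,"fingers":1},{"rx":0,"ry":0,"rz":0,"x":-0.014,"y":0,"z":0,"fingers":1},{"rx":0,"ry":0,"rz":0,"x":-0.02,"y":0,"z":0,"fingers":1},{"rx":0,"ry":0,"rz":0,"x":-0.02,"y":0,"z":0,"fingers":1}]' >/dev/null; python3 fx.py
```

```text
x -0.0477 y 0.0002 z 0.0371 axial 0.01 lat 0.58 up -0.08 t 11.00
x -0.0456 y 0.0002 z 0.0371 axial -0.58 lat -0.52 up 0.13 t 11.50
```

```bash
python3 -m pendant '[{"rx":0,"ry":0,"rz":0,"x":-0.007,"y":0,"z":0,"fingers":1},{"rx":0,"ry":0,"rz":0,"x":-0.014,"y":0,"z":0,"fingers":1},{"rx":0,"ry":0,"rz":0,"x":-0.02,"y":0,"z":0,"fingers":1}]' >/dev/null; python3 fx.py
```

```text
x -0.0438 y 0.0002 z 0.0370 axial 0.70 lat -0.49 up -0.25 t 11.88
```

```bash
python3 -m pendant '[{"rx":0,"ry":0,"rz":0,"x":-0.007,"y":0,"z":0,"fingers":1},{"rx":0,"ry":0,"rz":0,"x":-0.01,"y":0,"z":0,"fingers":1},{"rx":0,"ry":0,"rz":0,"x":-0.01,"y":0,"z":0,"fingers":1}]' >/dev/null; python3 fx.py
```

```text
x -0.0427 y 0.0002 z 0.0370 axial 0.45 lat 0.97 up -0.10 t 12.25
```

```bash
python3 -m pendant '[{"rx":0,"ry":0,"rz":0,"x":-0.006,"y":0,"z":0,"fingers":1},{"rx":0,"ry":0,"rz":0,"x":-0.012,"y":0,"z":0,"fingers":1},{"rx":0,"ry":0,"rz":0,"x":-0.018,"y":0,"z":0,"fingers":1}]' >/dev/null; python3 fx.py
```

```text
x -0.0409 y 0.0002 z 0.0371 axial 0.62 lat 0.20 up 0.41 t 12.62
```

```bash
python3 -m pendant '[{"rx":0,"ry":0,"rz":0,"x":-0.006,"y":0,"z":0,"fingers":1},{"rx":0,"ry":0,"rz":0,"x":-0.012,"y":0,"z":0,"fingers":1},{"rx":0,"ry":0,"rz":0,"x":-0.018,"y":0,"z":0,"fingers":1}]' >/dev/null; python3 fx.py
```

```text
x -0.0391 y 0.0002 z 0.0371 axial 0.51 lat -0.12 up 0.25 t 13.00
```

```bash
python3 -m pendant '[{"rx":0,"ry":0,"rz":0,"x":-0.004,"y":0,"z":0,"fingers":1},{"rx":0,"ry":0,"rz":0,"x":-0.008,"y":0,"z":0,"fingers":1}]' >/dev/null; python3 fx.py
```

```text
x -0.0383 y 0.0002 z 0.0371 axial 0.55 lat -0.11 up -0.11 t 13.25
```

```bash
python3 -m pendant '[{"rx":0,"ry":0,"rz":0,"x":-0.006,"y":0,"z":0,"fingers":1},{"rx":0,"ry":0,"rz":0,"x":-0.012,"y":0,"z":0,"fingers":1},{"rx":0,"ry":0,"rz":0,"x":-0.018,"y":0,"z":0,"fingers":1}]' >/dev/null; python3 fx.py
```

```text
x -0.0371 y 0.0003 z 0.0370 axial 5.28 lat -0.19 up 4.56 t 13.62
```

```bash
python3 -m pendant '[{"rx":0,"ry":0,"rz":0,"x":0,"y":0,"z":0,"fingers":1},{"rx":0,"ry":0,"rz":0,"x":0,"y":0,"z":0,"fingers":1}]' >/dev/null; python3 fx.py;python3 -m pendant '[{"rx":0,"ry":0,"rz":0,"x":-0.003,"y":0,"z":-0.003,"fingers":1},{"rx":0,"ry":0,"rz":0,"x":-0.003,"y":0,"z":-0.003,"fingers":1}]' >/dev/null; python3 fx.py
```

```text
x -0.0371 y 0.0003 z 0.0370 axial 5.27 lat 0.70 up 4.63 t 13.88
x -0.0370 y 0.0002 z 0.0370 axial 5.94 lat -0.06 up 2.39 t 14.12
```

```bash
python3 -m pendant '[{"rx":0,"ry":0,"rz":0,"x":-0.004,"y":0,"z":-0.002,"fingers":1},{"rx":0,"ry":0,"rz":0,"x":-0.008,"y":0,"z":-0.003,"fingers":1},{"rx":0,"ry":0,"rz":0,"x":-0.008,"y":0,"z":-0.003,"fingers":1}]' >/dev/null; python3 fx.py
```

```text
x -0.0366 y 0.0003 z 0.0370 axial 6.30 lat -0.30 up 1.83 t 14.50
```

```bash
python3 -m pendant '[{"rx":0,"ry":0,"rz":0,"x":-0.004,"y":0,"z":0,"fingers":1},{"rx":0,"ry":0,"rz":0,"x":-0.007,"y":0,"z":0,"fingers":1},{"rx":0,"ry":0,"rz":0,"x":-0.007,"y":0,"z":0,"fingers":1}]' >/dev/null; python3 fx.py
```

```text
x -0.0363 y 0.0002 z 0.0371 axial 8.95 lat 0.67 up 2.72 t 14.88
```

```bash
python3 -m pendant '[{"rx":0,"ry":0,"rz":0,"x":-0.003,"y":0,"z":0,"fingers":1},{"rx":0,"ry":0,"rz":0,"x":-0.003,"y":0,"z":0,"fingers":1},{"rx":0,"ry":0,"rz":0,"x":-0.003,"y":0,"z":0,"fingers":1},{"rx":0,"ry":0,"rz":0,"x":-0.003,"y":0,"z":0,"fingers":1},{"rx":0,"ry":0,"rz":0,"x":-0.003,"y":0,"z":0,"fingers":1}]' >/dev/null; python3 fx.py
python3 -m pendant '[{"rx":0,"ry":0,"rz":0,"x":0,"y":0,"z":0,"fingers":1},{"rx":0,"ry":0,"rz":0,"x":0,"y":0,"z":0,"fingers":1},{"rx":0,"ry":0,"rz":0,"x":0,"y":0,"z":0,"fingers":1},{"rx":0,"ry":0,"rz":0,"x":0,"y":0,"z":0,"fingers":1},{"rx":0,"ry":0,"rz":0,"x":0,"y":0,"z":0,"fingers":1}]' >/dev/null; python3 fx.py
python3 -m pendant '[{"rx":0,"ry":0,"rz":0,"x":0,"y":0,"z":0,"fingers":1},{"rx":0,"ry":0,"rz":0,"x":0,"y":0,"z":0,"fingers":1},{"rx":0,"ry":0,"rz":0,"x":0,"y":0,"z":0,"fingers":1},{"rx":0,"ry":0,"rz":0,"x":0,"y":0,"z":0,"fingers":1},{"rx":0,"ry":0,"rz":0,"x":0,"y":0,"z":0,"fingers":1}]' >/dev/null; python3 fx.py
```

```text
x -0.0362 y 0.0003 z 0.0370 axial 8.86 lat 0.70 up 5.06 t 15.50
x -0.0361 y 0.0003 z 0.0370 axial 9.88 lat -0.07 up 3.51 t 16.12
x -0.0362 y 0.0003 z 0.0370 axial 9.81 lat 0.74 up 3.89 t 16.75
```

```bash
python3 -m pendant '[{"rx":0,"ry":0,"rz":0,"x":0.003,"y":0,"z":0,"fingers":1},{"rx":0,"ry":0,"rz":0,"x":0.006,"y":0,"z":0,"fingers":1},{"rx":0,"ry":0,"rz":0,"x":0.009,"y":0,"z":0,"fingers":1},{"rx":0,"ry":0,"rz":0,"x":0.012,"y":0,"z":0,"fingers":1},{"rx":0,"ry":0,"rz":0,"x":0.015,"y":0,"z":0,"fingers":1}]' >/dev/null; python3 fx.py
python3 -m pendant '[{"rx":0,"ry":0,"rz":0,"x":0.003,"y":0,"z":0,"fingers":1},{"rx":0,"ry":0,"rz":0,"x":0.006,"y":0,"z":0,"fingers":1},{"rx":0,"ry":0,"rz":0,"x":0.009,"y":0,"z":0,"fingers":1},{"rx":0,"ry":0,"rz":0,"x":0.012,"y":0,"z":0,"fingers":1},{"rx":0,"ry":0,"rz":0,"x":0.015,"y":0,"z":0,"fingers":1}]' >/dev/null; python3 fx.py
python3 -m pendant '[{"rx":0,"ry":0,"rz":0,"x":0.003,"y":0,"z":0,"fingers":1},{"rx":0,"ry":0,"rz":0,"x":0.006,"y":0,"z":0,"fingers":1},{"rx":0,"ry":0,"rz":0,"x":0.01,"y":0,"z":0,"fingers":1},{"rx":0,"ry":0,"rz":0,"x":0.04,"y":0,"z":0,"fingers":1},{"rx":0,"ry":0,"rz":0,"x":0.1,"y":0,"z":0,"fingers":1}]' >/dev/null; python3 fx.py
```

```text
x -0.0368 y 0.0002 z 0.0371 axial 5.06 lat 0.49 up -0.69 t 17.38
x -0.0372 y 0.0002 z 0.0378 axial 2.75 lat 0.38 up -1.58 t 18.00
x -0.0472 y 0.0001 z 0.0379 axial -0.02 lat -0.35 up -0.47 t 18.62
```

Released gently. I'll back off and up, then look.

```bash
python3 -m pendant '[{"rx":0,"ry":0,"rz":0,"x":0.3,"y":0,"z":0,"fingers":1},{"rx":0,"ry":0,"rz":0,"x":0.6,"y":0,"z":0,"fingers":1},{"rx":0,"ry":0,"rz":0,"x":0.9,"y":0,"z":-0.2,"fingers":1},{"rx":0,"ry":0,"rz":0,"x":1,"y":0,"z":-0.6,"fingers":1},{"rx":0,"ry":0,"rz":0,"x":1,"y":0,"z":-0.8,"fingers":1}]' >/dev/null;python3 -m pendant '[{"rx":0,"ry":0,"rz":0,"x":0,"y":0.3,"z":-0.2,"fingers":1},{"rx":0,"ry":0,"rz":0,"x":0,"y":0.3,"z":-0.2,"fingers":1}]' >/dev/null; python3 fx.py
python3 - <<'E'
from h import *
f=manip.grab_frame("top"); g=f["color"].astype(int)
cv2.imwrite("pics/t5.png",cv2.resize(f["color"][120:340,180:400],None,fx=2.7,fy=2.7))
o=np.load("reader.npy");a=np.radians(o[2])
for x in range(-44,8,3):
    P=np.r_[o[0]+x/1000*np.cos(a),o[1]+x/1000*np.sin(a),.026]; p=proj(f,P)[0].round().astype(int); print(x,g[p[1],p[0]],end=" ")
E
```

```text
x -0.1468 y 0.0326 z 0.1395 axial -0.65 lat -0.82 up -0.21 t 19.50
-44 [181 175 178] -41 [181 176 178] -38 [181 177 178] -35 [177 172 173] -32 [115 112 113] -29 [100 101 104] -26 [173 177 180] -23 [180 183 186] -20 [182 183 188] -17 [180 183 187] -14 [178 181 185] -11 [177 181 185] -8 [179 183 187] -5 [179 183 187] -2 [175 177 182] 1 [105 109 111] 4 [102 100 104] 7 [169 169 171]
```

View pics/t5.png

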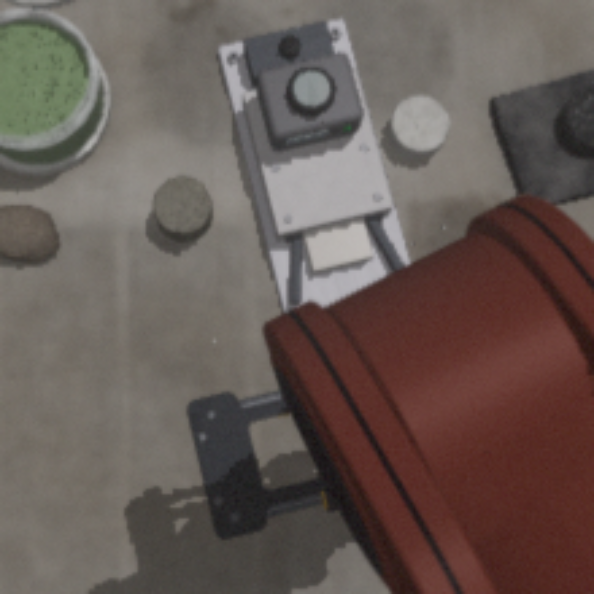

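The plate is in the tunnel with its outer end at (340,265) in the crop, about 28 mm outside the mouth. Its nose is therefore at about 82 mm, within the 75–93 mm range and matching the contact position. The pucks and stone have not moved, and the robot is clear.

```bash
python3 -c "
from cell import manip
print(manip.close_job())"
```

```text
the job is handed in; nothing more can be done
None
```

The job is handed in: the plate is pushed in against the hidden stop (about 82 mm past the mouth), was pressed at about 8 N (estimated from 9–10 N at the wrist, less friction) for well over a second, and was gently released, with the pucks and stone where they stood.

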